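Re-index the speed pickup arm to the machine under test

ROBOT

A 6-joint arm with a two-finger parallel gripper is mounted at the origin on the work surface. World frame = base frame: x ahead of the robot, y to its left, z up, the work surface at z = 0. Lengths are in mm, angles in rad, forces in N, time in s.
With the tool pointing down it reaches from about 350 to 875 mm from the base axis. Payload 4.2 kg.
Tool frame: the origin (TCP) lies at the very end of the fingers, on their centre line; the grasp point (between the pads) lies 19 mm behind it; z points along the fingers, y is the line along which they close (so a half turn about z gives the same grasp; the last joint's range is limited). The gripper opens to 85 mm and grips with 20 to 120 N. Pads are 22 mm wide; open, the fingers measure 114 mm over their backs; the gripper's body (76 mm by 85 mm) begins 54 mm behind the grasp point. The pads swing forward as they close: fully open they stand 13 mm farther back than shut.
Start: joints at [1.379, 0.385, 0.008, 0, -1.194, -0.259], TCP at [272.27, 562.555, 231.312] pointing down, gripper open.
Joint ranges: [-3.14, 3.14], [-1.21, 2.06], [-1.07, 1.41], [-3.16, 2.05], [-2.99, -0.16], [-3.1, 3.1]. Speed limits (rad/s): [2.79, 2.79, 3.14, 3.14, 3.14, 3.14].

INTERFACE

Orientations are given as a unit quaternion [x, y, z, w].
In Python, from bench import arm gives the robot as it stands.
- The arm moves only by the tool servo_tool, never from a script. Its argument "rows" is a list that holds one entry, the list of rows, each a list of 7 numbers: the finger opening in mm, from 0 to 85.4, then the shift along the tool's x, y, z in mm, then the turn, a rotation vector about the tool's x, y, z in rad. A call has 1 to 10 rows; each row is the pose to reach, as a shift and turn from the pose commanded when the call began, along the tool's axes at that moment; what a row does not reach only later rows make up. A row lasts 1/8 s, in which the tool goes at most 62.5 mm and 10.7 degrees, less where a joint would pass 70% of its speed; a pose out of reach is approached as far as the arm can. A call with a gripper value outside its range is refused whole. The fingers move at their own pace and stop on an object; the grip force is fixed at half the most. Time passes only in rows, so rows that repeat a pose let the fingers close. It gives the time, the measured TCP pose, the force, the opening and the grip force at its end, in the units of the state.
- arm.read_state(): the state, without advancing time (a new reading comes with each control period).
- arm.get_image(name): name is "side" or "top" or "wrist"; returns the picture (384x512x3 uint8, red, green, blue); there is no depth.
- arm.camera_params(name): a dict with "intrinsics" (3x3 intrinsics, pixels), "R" (3x3) and "t" (3): a world point X has camera coordinates R X + t. Camera axes: x right, y down, z forward; pixel columns grow to the right and rows downward; lengths in mm; the calibration is good to about 2 mm. A picture is of the moment at which its call begins: read the wrist's pose just before it. camera_params takes no time and is no camera call; for the wrist camera it gives the pose at the moment of the call.
- arm.job_done(): hands the job in; it is judged then, once.
The state is a dict: "clock": time; "joints": joint angles; "joint_vel": joint speeds; "joint_efforts": joint torques, N m; "position": TCP position; "ee_rot": TCP orientation; "contact_force": force on the tool from outside, world axes, zero at the start; "wrist_torque": the same for the moment, N m; "gripper_width": finger opening in mm; "grasp_force": force on a finger pad.
Only numpy, scipy, OpenCV 4.12 (cv2) and the standard library are available. Lean on these libraries where they do the work, as an engineer would, in place of code of your own. Each camera call takes 0.05 s, during which the arm holds its last target. There are 200 camera calls.

TASK

Set the swing arm so that its orange speed pickup stands in front of the red shaft disc: pull up the red plunger knob and give it a quarter turn so that it stays out by itself, let go of it, then swing the arm across to the machine with the red disc with the plunger still held out. Turn the knob back and work the arm by feel until the pin drops fully home in the index hole there and locks the arm, then let go; leave the screwdriver, the meter and the jar where they are.

Things in the scene. Friction and masses are not known exactly. Their poses are not given: they have to be found in the camera images.
- pivot_axis (a point): Vertical pivot of the swing arm, a 44 mm wide steel hub; this point is on the axis at the hub's top, 63 mm above the bench. Its x axis is the arm's middle direction (arm at 0), z up. The arm is a cream bar 30 mm wide, its top face 54 mm above the bench.
- base: Grey steel base plate, 220 x 200 x 12 mm, bolted down, origin on the bench under the pivot. On it a fixed aluminium index plate (a sector of +-58 deg about the pivot, top face 40 mm up) with snug holes nominally at arm angles +-0.35 rad (not wanted) and +-0.70 rad (before the machines). It is clamped with play: turned up to 0.09 rad either way, shown by no reading; find the hole by feel.
- swing (a joint): Angle of the swing arm about its pivot, rad, 0 in the middle, positive counter-clockwise seen from above (to the y side of pivot_axis), stops at +-0.95. Steady friction of 0.25 N m (2.5 N at the knob); stays where it is left. Starts near 0, locked by the plunger in a wide park slot with some 7 deg of play. A snug hole leaves the locked arm about +-0.015 rad of play.
- knob (a point): On the red plunger knob, which rides on the arm 100 mm from the pivot: a grip bar 40 x 12 mm, 24 mm high, from 15 mm below to 9 mm above this point. x axis along the 40 mm, z up. Pin home: the point is 101 mm above the bench, the bar lies along the arm. Grip it across the 12 mm; a firm grip (40 N) pulls it up by friction.
- housing_top (a point): Middle of the slotted top of the dark plunger housing on the arm (32 mm wide), 78 mm above the bench, 23 mm below the knob point when the pin is home. The knob's 8 mm stem comes up out of it. A cross-pin on the stem lies down in the slot while the knob is turned back, and rests on this top when the plunger is lifted and turned. The pin itself, hidden below, is 8 mm thick with a flat end; the snug holes are 11 mm wide.
- plunger_lift (a joint): Height of the plunger over fully home, m, 0 to 0.020 (stop). A spring drives it down, 5 N home, 8 to 10 N out. 0: pin home, arm locked. About 0.009: knob turned back but pin resting on the plate between holes; moving the arm then slides the pin (2 N more friction) till it snaps into the next hole, if the knob is not gripped, only loosely guided. About 0.0135: held out on the housing top.
- plunger_turn (a joint): Turn of the knob relative to the arm, rad, positive counter-clockwise seen from above: 0 (stop) bar along the arm, pin free to drop; 1.57 (stop) bar across the arm, plunger held out. It can turn only when lifted more than 0.0135 m (lift about 0.016). Turned back below about 0.16 rad the cross-pin drops into its slot (go fully back to the stop). Light friction keeps it as left.
- grip_post (a point): Black upright grip post on the arm, 170 mm from the pivot, diameter 14 mm, from 54 to 104 mm above the bench; this point is on its axis 92 mm up. The arm may be moved by it.
- pickup_tip (a point): Outer face of the orange speed pickup at the end of the arm (24 mm wide, 40 mm high), 215 mm from the pivot, 75 mm above the bench.
- red_machine_disc (a point): Near face of the red shaft disc, 64 mm wide, centre 75 mm above the bench, on one of two cream machines (fixed, 92 mm wide, 144 mm high) that stand beyond the arm, one to each side; their places may be swapped. It is about 245 mm from the pivot, 0.68 rad left or right of the middle. With the arm locked in the 0.70 rad hole of that side the pickup tip is 25 to 42 mm from this point.
- blue_machine_disc (a point): The same on the other machine, with a blue disc: not wanted.
- screwdriver: Screwdriver 170 mm long lying loose on the bench beside the fixture; origin under its middle. Leave it.
- meter: Yellow hand meter, 140 x 75 x 34 mm, lying loose; origin under its middle. Leave it.
- fuse_jar: Small amber jar with white lid, diameter 48 mm, height 60 mm, standing loose; origin under its middle. Leave it.
Mind the look-alikes: they are no part of the job. Leave any black or pink look-alike of the part that bears red_machine_disc alone.

How it is judged:
By the outcome, as a careful person would: the job done as asked, in the order asked, and still so for the second after the job is handed in, with the robot touching nothing.
It also fails if it takes over 53 s, if anything falls off the work surface, if the arm or the gripper's body presses on something with over 40 N, if the wrist force passes 120 N, or if a joint passes its speed limit or range.

## Working session

There is one attempt and no reset: what is moved stays moved. The work goes in short steps, Python scripts to look and compute and a tool call to move; the robot and the scene stay as the last step left them, time stands still between calls to the robot, and variables do not carry over. Pictures are saved under pics/ and viewed, at most 10 in all, crops included, and the job is handed in when it is done.

Besides the shell and the picture viewer there is one more tool, called after "Call:" as name(argument=value, ...), one argument or row to a line, values as JSON. servo_tool: Moves the arm, as the interface text tells. Its arguments: {"type":"object","properties":{"rows":{"type":"array"}},"required":["rows"]}

```bash
mkdir -p pics
cat > h.py <<'E'
import numpy as np, cv2, json
from bench import arm
def save(n,f):
    im=arm.get_image(n); cv2.imwrite('pics/'+f,im[:,:,::-1]); return im
def ray(p,uv):
    K,R,t=[np.array(p[k],float) for k in('intrinsics','R','t')]
    d=R.T@np.linalg.inv(K)@np.array([uv[0],uv[1],1.]); return -R.T@t,d
def onz(p,uv,z):
    c,d=ray(p,uv); return c+d*(z-c[2])/d[2]
def proj(p,X):
    K,R,t=[np.array(p[k],float) for k in('intrinsics','R','t')]
    c=K@(R@np.array(X)+t); return c[:2]/c[2]
E
python3 - <<'E'
from h import *
a=save('top','t0.png'); b=save('side','s0.png')
cv2.imwrite('pics/both.png',cv2.resize(np.hstack([a,b])[:,:,::-1],(800,300)))
s=arm.read_state(); print(s['clock'],s['position'],s['ee_rot'])
for n in('top','side'): print(n,arm.camera_params(n))
E
```

```text
0.1 [272.0387266  562.1073374  230.31877194] [ 9.74692441e-01 -2.23547921e-01 -1.76839882e-04  9.70429227e-04]
top {'intrinsics': array([[355.55449622,   0.        , 250.50148716],
       [  0.        , 355.55449622, 187.92334013],
       [  0.        ,   0.        ,   1.        ]]), 'R': array([[ 2.35584766e-02, -9.99722440e-01, -2.02993599e-04],
       [-9.97432995e-01, -2.34907909e-02, -6.76432069e-02],
       [ 6.76196634e-02,  1.79604342e-03, -9.97709555e-01]]), 't': array([ 189.27501333,  532.64558811, 1094.002106  ])}
side {'intrinsics': array([[421.86422636,   0.        , 260.0624426 ],
       [  0.        , 421.86422636, 189.56316097],
       [  0.        ,   0.        ,   1.        ]]), 'R': array([[ 0.99694798, -0.07642021, -0.01595867],
       [-0.05999462, -0.61916047, -0.78296932],
       [ 0.0499537 ,  0.78153712, -0.62185558]]), 't': array([-500.85867231,  239.21255691, 1068.29036677])}
```

View pics/t0.png

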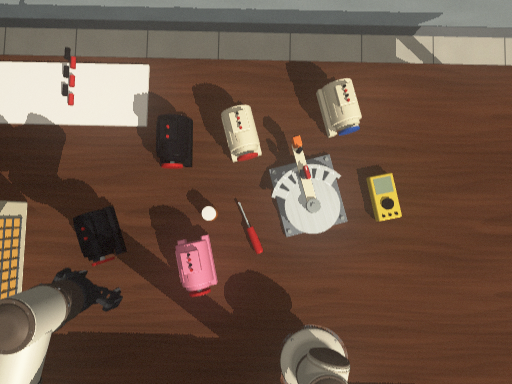

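View pics/s0.png

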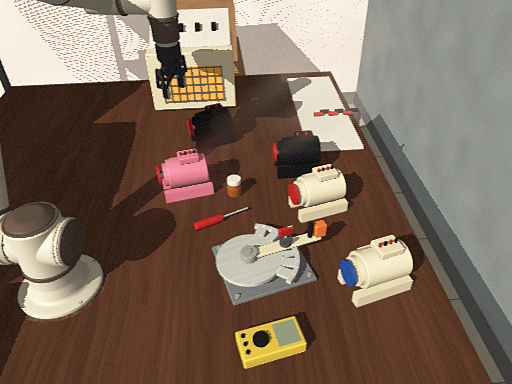

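Top view: the hub is at (312,205), the red knob about (306,172), the pickup at (297,141). The cream machine with the red disc is at (240,135), disc (247,156). Not wanted: blue-disc cream (340,110), black with red (175,140) and (100,235), pink (197,265), and the red screwdriver handle (256,243). I choose the cream red-disc machine, on the left (+swing). Next I measure and check it in one crop.

```bash
cat > m.py <<'E'
from h import *
pt,ps=arm.camera_params('top'),arm.camera_params('side')
t=cv2.imread('pics/t0.png'); s=cv2.imread('pics/s0.png')
def blobs(im,lo,hi,box):
    x0,y0,x1,y1=box; h=cv2.cvtColor(im,cv2.COLOR_BGR2HSV)[y0:y1,x0:x1]
    if lo[0]>hi[0]: m=cv2.inRange(h,(lo[0],*lo[1:]),(180,*hi[1:]))|cv2.inRange(h,(0,*lo[1:]),hi)
    else: m=cv2.inRange(h,lo,hi)
    n,_,st,c=cv2.connectedComponentsWithStats(m)
    return [(st[i,4],c[i]+[x0,y0]) for i in range(1,n) if st[i,4]>5]
def tri(a,b):
    c1,d1=ray(pt,a);c2,d2=ray(ps,b)
    k=np.linalg.lstsq(np.c_[d1,-d2],c2-c1,rcond=None)[0]; p,q=c1+d1*k[0],c2+d2*k[1]
    return (p+q)/2,np.linalg.norm(p-q)
if __name__=='__main__':
    R=((172,120,70),(6,255,255)); O=((6,150,120),(18,255,255))
    for nm,b1,b2,C in(('knob',(295,155,325,190),(270,220,300,245),R),('pickup',(280,130,310,160),(305,215,335,245),O),('disc',(225,145,265,170),(280,175,305,212),R)):
        A=blobs(t,*C,b1);B=blobs(s,*C,b2);print(nm,A,B)
        if A and B: print(tri(max(A,key=lambda x:x[0])[1],max(B,key=lambda x:x[0])[1]))
    print('hub',tri((312,205),(249,253)),onz(pt,(312,205),63))
    cv2.imwrite('pics/c1.png',np.hstack([cv2.resize(t[90:245,210:370],(480,465),interpolation=2),cv2.resize(s[170:310,200:330],(320,345),interpolation=2)[:465]]) if 0 else cv2.resize(np.hstack([t[95:240,215:355],s[165:310,205:345]]),(800,414),interpolation=2))
E
python3 m.py
```

```text
knob [(np.int32(56), array([306.64285714, 172.21428571]))] [(np.int32(138), array([285.16666667, 230.98550725]))]
(array([571.52041868,  39.21442132,  97.03874435]), np.float64(1.750830032348424))
pickup [(np.int32(92), array([297.32608696, 140.97826087]))] [(np.int32(193), array([319.71502591, 228.32642487]))]
(array([667.00586263,  64.788475  ,  73.68167391]), np.float64(3.092246687791978))
disc [(np.int32(117), array([247.05982906, 156.47008547]))] [(np.int32(188), array([293.30851064, 193.41489362]))]
(array([617.24258179, 214.18374782,  74.78333023]), np.float64(1.6000032221186278))
hub (array([477.28612779,  14.64169273,  51.72392207]), np.float64(2.250137518330219)) [478.14352156  16.5813955   63.        ]
```

View pics/c1.png

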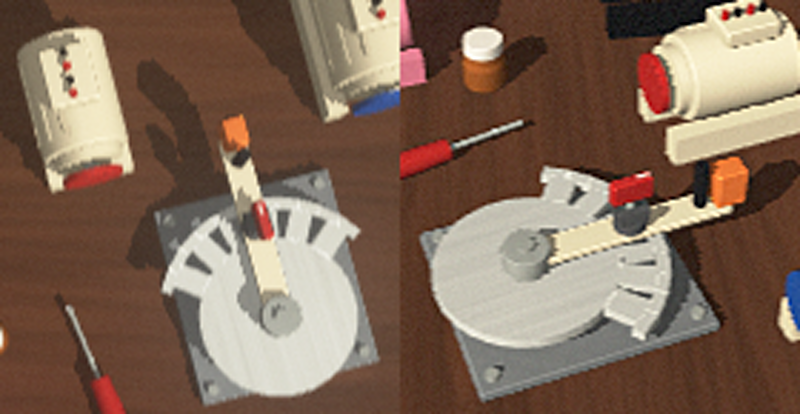

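The crop confirms it: a cream machine with a red disc on the left, the arm with its red knob between, and the disc 245 mm from the pivot. The arm points 0.26 rad in world, and the wanted hole is near 0.98. Now I compute the approach.

```bash
cat >> h.py <<'E'
from scipy.spatial.transform import Rotation as Ro
def go(P,psi=None):
    s=arm.read_state(); R=Ro.from_quat(s['ee_rot']).as_matrix(); p=np.array(s['position'])
    y=np.arctan2(R[1,0],R[0,0]); sh=R.T@(np.array(P)-p)
    print('clk',round(s['clock'],2),'pos',p.round(1),'psi',round(y,3),'j',np.round(s['joints'],2),'w',round(s['gripper_width'],1),'F',np.round(s['contact_force'],1))
    print('shift',sh.round(1),'tz',None if psi is None else round(-(psi-y),3))
E
python3 -c "
from h import *
go((571,39,190),-2.88)"
```

```text
clk 0.1 pos [272.  562.1 230.3] psi -0.451 j [ 1.38  0.39  0.01 -0.   -1.19 -0.26] w 85.0 F [1.1 0.1 0.3]
shift [497.  340.5  41. ] tz 2.429
```

Call:
servo_tool(
  rows=[
    [[50,497,340,0,0,0,2.43],[50,497,340,0,0,0,2.43],[50,497,340,0,0,0,2.43],[50,497,340,0,0,0,2.43],[50,497,340,0,0,0,2.43],[50,497,340,20,0,0,2.43],[50,497,340,20,0,0,2.43],[50,497,340,41,0,0,2.43],[50,497,340,41,0,0,2.43],[50,497,340,41,0,0,2.43]],
  ],
)

```text
clock: 1.35
position: [571.9, 37.5, 189.2]
ee_rot: [-0.393, 0.92, 0.0, -0.001]
contact_force: [1.2, 0.4, 0.0]
gripper_width: 49.9
grasp_force: 0.0
```

```bash
python3 -c "
from h import *
go((571,39,190),-2.88)"
```

```text
clk 1.35 pos [571.9  37.5 189.2] psi -2.334 j [ 0.35  0.33 -0.18 -0.   -1.06 -1.11] w 49.9 F [1.2 0.4 0. ]
shift [-0.5  1.6 -0.8] tz 0.546
```

Call:
servo_tool(
  rows=[
    [[50,0,1.5,0,0,0,0.546],[50,0,1.5,0,0,0,0.546],[50,0,1.5,0,0,0,0.546],[50,0,1.5,0,0,0,0.546]],
  ],
)

```text
clock: 1.85
position: [570.1, 40.9, 189.9]
ee_rot: [-0.135, 0.991, -0.0, -0.0]
contact_force: [0.1, -0.6, 0.0]
gripper_width: 50.0
grasp_force: 0.0
```

Run:
```python
from h import *
go((571,39,190),-2.88)
p=arm.camera_params('wrist'); im=save('wrist','w1.png')
np.save('w1p.npy',p,allow_pickle=True)
h=cv2.cvtColor(im,cv2.COLOR_RGB2HSV)
m=cv2.inRange(h,(172,120,60),(180,255,255))|cv2.inRange(h,(0,120,60),(6,255,255))
for c in cv2.findContours(m,0,1)[0]:
    if cv2.contourArea(c)>100:
        (u,v),wh,a=cv2.minAreaRect(c); print(cv2.contourArea(c),(u,v),wh,a,onz(p,(u,v),105))
        b=cv2.boxPoints(((u,v),wh,a)); print([onz(p,q,110)[:2].round(1) for q in b])
```

```text
clk 1.85 pos [570.1  40.9 189.9] psi -2.87 j [ 0.35  0.33 -0.19 -0.   -1.06 -1.65] w 50.0 F [ 0.1 -0.6  0. ]
shift [-0.3 -2.1 -0.1] tz 0.01
1702.0 (409.62738037109375, 283.56689453125) (75.45127868652344, 32.900596618652344) 16.389541625976562 [603.44089869 192.25958574 105.        ]
[array([615.2, 156.8]), array([585.1, 152.9]), array([587.3, 219.8]), array([618.2, 226.2])]
704.0 (250.115478515625, 204.54019165039062) (51.492286682128906, 15.438604354858398) 87.39744567871094 [570.88362243  38.72762004 105.        ]
[array([551.5,  26.3]), array([547.8,  37.6]), array([588.1,  50.9]), array([592. ,  39.1])]
1974.5 (456.4522705078125, 33.9317512512207) (33.148258209228516, 68.99502563476562) 1.9091525077819824 [414.78459019 142.16707459 105.        ]
[array([439. , 137.3]), array([400.8, 120.5]), array([395.6, 141.5]), array([433.5, 159.7])]
```

View pics/w1.png

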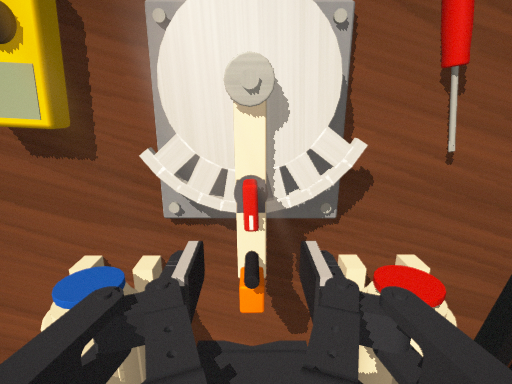

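The wrist view shows the knob at (250,204), in line with the hub (249,79) and the post (252,268). The red disc is on the right at (410,285) and the blue disc on the left.

Run:
```python
from h import *
p=arm.camera_params('wrist')
H=onz(p,(249,79),63);P=onz(p,(251.5,256),104);k=onz(p,(250.1,204.5),105);D=onz(p,(410,270),107)
print(H,P,k,D)
for q in(P,k,D): d=q-H; print(np.hypot(d[0],d[1]),np.arctan2(d[1],d[0]))
go((570.5,38.6,86),-2.86)
```

```text
[477.01878006  11.52813649  63.        ] [615.34392597  52.33300146 104.        ] [570.95255357  38.78362888 105.        ] [590.20890143 185.74091633 107.        ]
144.21817844250398 0.2868563459435789
97.80805524679757 0.2824017501165399
207.75489460867155 0.9946155702168429
clk 1.9 pos [570.2  40.9 190. ] psi -2.869 j [ 0.35  0.33 -0.19 -0.   -1.06 -1.65] w 49.8 F [ 0.5 -0.4 -0.4]
shift [  0.2  -2.4 104. ] tz -0.009
```

Call:
servo_tool(
  rows=[
    [[45,0,-2.4,40,0,0,0],[45,0,-2.4,80,0,0,0],[45,0,-2.4,103,0,0,0],[45,0,-2.4,103,0,0,0],[0,0,-2.4,103,0,0,0],[0,0,-2.4,103,0,0,0],[0,0,-2.4,103,0,0,0],[0,0,-2.4,103,0,0,0],[0,0,-2.4,103,0,0,0]],
  ],
)

```text
clock: 3.02
position: [572.2, 39.0, 89.0]
ee_rot: [-0.135, 0.991, 0.0, 0.002]
contact_force: [-0.1, 0.8, 6.6]
gripper_width: 10.6
grasp_force: 60.9
```

```bash
python3 -c "
from h import *
go((570.5,38.6,103),-2.86)"
```

```text
clk 3.02 pos [572.2  39.   89. ] psi -2.871 j [ 0.35  0.44 -0.31  0.   -0.82 -1.65] w 10.6 F [-0.1  0.8  6.6]
shift [  1.7   0.  -14. ] tz -0.011
```

Call:
servo_tool(
  rows=[
    [[0,0,0,-6,0,0,0],[0,0,0,-12,0,0,0],[0,0,0,-18,0,0,0],[0,0,0,-18,0,0,0]],
  ],
)

```text
clock: 3.52
position: [571.8, 39.0, 104.6]
ee_rot: [-0.134, 0.991, 0.0, 0.001]
contact_force: [6.2, 0.1, -9.5]
gripper_width: 10.5
grasp_force: 58.6
```

Call:
servo_tool(
  rows=[
    [[0,0.1,0.2,-18,0,0,-0.18],[0,0.2,0.4,-18,0,0,-0.36],[0,0.3,0.6,-18,0,0,-0.54],[0,0.4,0.8,-18,0,0,-0.72],[0,0.5,0.9,-18,0,0,-0.9],[0,0.6,1,-18,0,0,-1.08],[0,0.8,1,-18,0,0,-1.26],[0,0.9,1,-18,0,0,-1.44],[0,1,1,-18,0,0,-1.57],[0,1,1,-18,0,0,-1.57]],
  ],
)

```text
clock: 4.78
position: [570.2, 41.3, 115.1]
ee_rot: [0.795, -0.607, -0.002, -0.001]
contact_force: [18.7, 4.0, -42.1]
gripper_width: 9.7
grasp_force: 60.5
```

```bash
python3 -c "
from h import *
go((570.5,38.6,103),-1.29);print(arm.read_state()['wrist_torque'])"
```

```text
clk 4.78 pos [570.2  41.3 115.1] psi -1.304 j [ 0.35  0.41 -0.28 -0.01 -0.89 -0.08] w 9.7 F [ 18.7   4.  -42.1]
shift [ 2.7  0.4 12.1] tz -0.014
[ 0.80092814 -5.48164085 -0.05310872]
```

I repeated the −18 relative to the new command, so the tool over-lifted to the stop and slipped a little. The turn itself reached 1.57. I'll lower now and look.

Call:
servo_tool(
  rows=[
    [[0,0,0,4,0,0,0],[0,0,0,8,0,0,0],[0,0,0,12,0,0,0],[0,0,0,12,0,0,0]],
  ],
)

```text
clock: 5.28
position: [571.1, 41.1, 109.9]
ee_rot: [0.796, -0.606, 0.0, -0.002]
contact_force: [6.5, 4.8, -10.8]
gripper_width: 10.0
grasp_force: 64.7
```

Run:
```python
from h import *
go((570.5,38.6,103),-1.29);print(arm.read_state()['wrist_torque'])
a=save('top','t2.png');b=save('side','s2.png')
cv2.imwrite('pics/c2.png',cv2.resize(np.hstack([a[110:230,250:350],b[150:270,240:340]])[:,:,::-1],(800,480),interpolation=2))
```

```text
clk 5.28 pos [571.1  41.1 109.9] psi -1.302 j [ 0.35  0.41 -0.29 -0.   -0.87 -0.08] w 10.0 F [  6.5   4.8 -10.8]
shift [2.2 1.3 6.9] tz -0.012
[ 1.1301741  -1.86938639 -0.03359172]
```

View pics/c2.png

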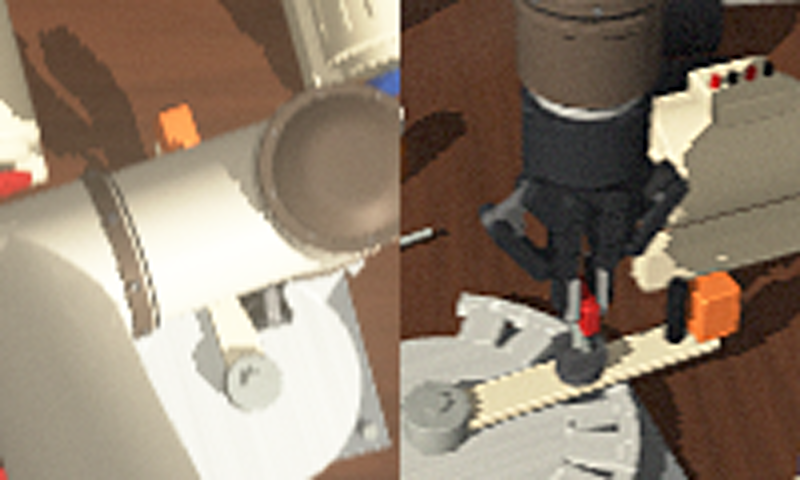

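The crop shows the bar turned across the arm, still held by the fingertips at right (590,315). I lower until the spring load passes to the housing.

Call:
servo_tool(
  rows=[
    [[0,0,0,2,0,0,0],[0,0,0,4,0,0,0],[0,0,0,4,0,0,0]],
  ],
)

```text
clock: 5.75
position: [571.3, 40.8, 107.4]
ee_rot: [0.796, -0.606, 0.001, -0.002]
contact_force: [5.4, 3.8, -4.2]
gripper_width: 10.4
grasp_force: 65.4
```

Call:
servo_tool(
  rows=[
    [[36,0,0,1,0,0,0],[36,0,0,1,0,0,0],[36,0,0,1,0,0,0],[36,0,0,-50,0,0,0],[36,0,0,-80,0,0,0],[36,0,0,-80,0,0,0]],
  ],
)

```text
clock: 6.5
position: [571.1, 39.5, 190.5]
ee_rot: [0.796, -0.606, 0.002, -0.002]
contact_force: [-1.0, -0.5, -0.2]
gripper_width: 35.8
grasp_force: 0.0
```

Run:
```python
from h import *
im=save('wrist','w2.png'); p=arm.camera_params('wrist')
a=.28; r=lambda d,z:(475+d*np.cos(a),11.3+d*np.sin(a),z)
for d,z in((0,63),(100,110),(100,123.5),(170,104),(215,95)): print(d,z,proj(p,r(d,z)).round(0))
go((638.5,58.3,190),-2.86)
```

```text
0 63 [358. 190.]
100 110 [251. 207.]
100 123.5 [251. 213.]
170 104 [164. 206.]
215 95 [113. 203.]
clk 6.55 pos [569.9  39.4 188.4] psi -1.302 j [ 0.35  0.33 -0.19 -0.   -1.05 -0.08] w 35.9 F [-0.9 -0.  -0.2]
shift [ -0.  -71.2  -1.4] tz 1.558
```

View pics/w2.png

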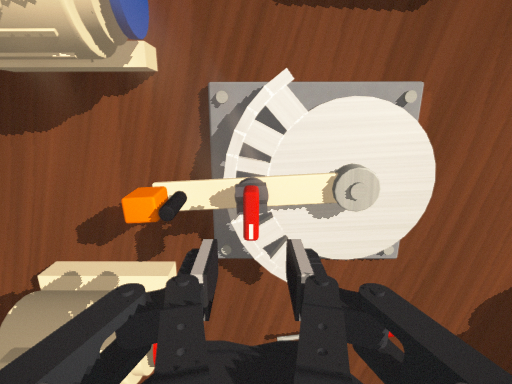

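The bar lies across the arm at (251,190–240) and stands out by itself. The post top is at (168,213). I go to the post.

Call:
servo_tool(
  rows=[
    [[45,-3.6,-70,0,0,0,0.18],[45,-3.6,-70,0,0,0,0.36],[45,-3.6,-70,0,0,0,0.54],[45,-3.6,-70,0,0,0,0.72],[45,-3.6,-70,10,0,0,0.9],[45,-3.6,-70,25,0,0,1.08],[45,-3.6,-70,40,0,0,1.26],[45,-3.6,-70,60,0,0,1.44],[45,-3.6,-70,80,0,0,1.54],[45,-3.6,-70,80,0,0,1.54]],
  ],
)

```text
clock: 7.8
position: [634.1, 60.8, 104.0]
ee_rot: [-0.15, 0.989, -0.0, -0.004]
contact_force: [1.1, -0.1, -0.7]
gripper_width: 44.6
grasp_force: 0.0
```

Run:
```python
from h import *
go((637.4,61.5,76),-2.84)
im=save('wrist','w3.png')
```

```text
clk 7.8 pos [634.1  60.8 104. ] psi -2.841 j [ 0.35  0.52 -0.12 -0.   -0.94 -1.62] w 44.6 F [ 1.1 -0.1 -0.7]
shift [-3.6 -0.3 28. ] tz -0.001
```

View pics/w3.png

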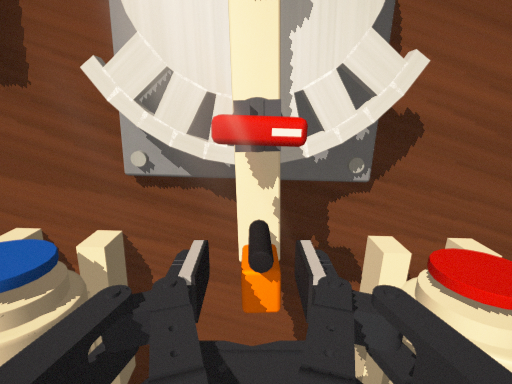

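The post top at (260,260) is centred between the fingers, and the knob bar at (258,130) lies across the arm. I descend and grip the post.

Call:
servo_tool(
  rows=[
    [[45,-2,0,28,0,0,0],[0,-2,0,28,0,0,0],[0,-2,0,28,0,0,0],[0,-2,0,28,0,0,0],[0,-2,0,28,0,0,0],[0,-2,0,28,0,0,0]],
  ],
)

```text
clock: 8.6
position: [638.2, 62.1, 80.0]
ee_rot: [-0.149, 0.989, 0.0, 0.0]
contact_force: [-2.4, 1.3, 0.1]
gripper_width: 12.0
grasp_force: 58.7
```

Call:
servo_tool(
  rows=[
    [[0,0.4,12,0,0,0,-0.07],[0,1.7,24,0,0,0,-0.14],[0,3.7,35,0,0,0,-0.21],[0,6.6,47,0,0,0,-0.28],[0,10.3,58,0,0,0,-0.35],[0,14.7,69,0,0,0,-0.42],[0,20,80,0,0,0,-0.49],[0,26,90,0,0,0,-0.56],[0,26,90,0,0,0,-0.56]],
  ],
)

```text
clock: 9.72
position: [586.8, 140.7, 80.0]
ee_rot: [-0.417, 0.909, -0.0, 0.0]
contact_force: [-1.0, -0.2, 0.1]
gripper_width: 11.6
grasp_force: 59.0
```

Run:
```python
from h import *
go((475+170*np.cos(.86),11.3+170*np.sin(.86),76),.86-np.pi)
s=arm.read_state(); d=s['position']-np.array([475,11.3,0]); print(np.arctan2(d[1],d[0]),np.hypot(d[0],d[1]))
```

```text
clk 9.72 pos [586.8 140.7  80. ] psi -2.281 j [ 0.5   0.49 -0.24  0.   -0.84 -1.21] w 11.6 F [-1.  -0.2  0.1]
shift [1.1 0.3 4. ] tz 0.0
0.8582493689100517 171.06797214153033
```

Arm at 0.858 rad in world, just short of the possible hole range. I release the post, return to the knob with fingers along the arm, and look.

Call:
servo_tool(
  rows=[
    [[36,0,0,0,0,0,0],[36,0,0,0,0,0,0],[36,0,0,-50,0,0,0],[36,0,0,-80,0,0,-0.18],[36,35,0,-80,0,0,-0.36],[36,71,0,-80,0,0,-0.54],[36,71,0,-80,0,0,-0.72],[36,71,0,-80,0,0,-0.9],[36,71,0,-80,0,0,-1.08],[36,71,0,-80,0,0,-1.26]],
  ],
)

```text
clock: 10.98
position: [541.0, 86.3, 159.6]
ee_rot: [0.874, -0.487, 0.0, -0.0]
contact_force: [0.4, -0.4, -0.7]
gripper_width: 36.0
grasp_force: 0.0
```

Call:
servo_tool(
  rows=[
    [[36,0,0,0,0,0,-0.18],[36,0,0,0,0,0,-0.31],[36,0,0,0,0,0,-0.31]],
  ],
)

```text
clock: 11.35
position: [540.9, 86.4, 159.5]
ee_rot: [0.937, -0.349, 0.0, -0.0]
contact_force: [0.2, -0.6, -0.2]
gripper_width: 36.0
grasp_force: 0.0
```

Run:
```python
from h import *
p=arm.camera_params('wrist'); im=save('wrist','w4.png')
h=cv2.cvtColor(im,cv2.COLOR_RGB2HSV)
m=cv2.inRange(h,(172,120,60),(180,255,255))|cv2.inRange(h,(0,120,60),(6,255,255))
for c in cv2.findContours(m,0,1)[0]:
    if cv2.contourArea(c)>300:
        q=cv2.minAreaRect(c); print(cv2.contourArea(c),q,onz(p,q[0],119))
go((540.4,87,101),-.713)
print(proj(p,(540.4,87,119)))
```

```text
541.5 ((273.0, 334.5), (21.0, 50.0), 90.0) [465.03374549 130.79380201 119.        ]
2021.5 ((71.6585464477539, 234.92684936523438), (29.360668182373047, 84.64618682861328), 38.65980911254883) [615.0198661  180.79715825 119.        ]
1066.0 ((249.00473022460938, 222.1623992919922), (18.864349365234375, 64.23054504394531), 3.0940582752227783) [544.33027237  85.40250228 119.        ]
clk 11.4 pos [540.8  86.4 159.4] psi -0.715 j [ 0.45  0.32 -0.29  0.   -0.97  0.4 ] w 35.9 F [1.  0.2 0.2]
shift [-0.7 -0.2 58.4] tz -0.002
[251.08546098 227.82655863]
```

View pics/w4.png

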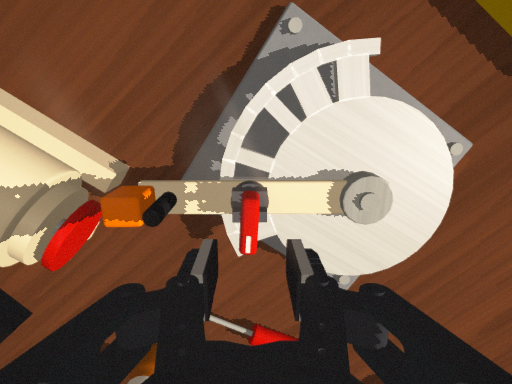

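The bar is across and still held out, at (249,222). I descend, grip, lift slightly and turn back.

Call:
servo_tool(
  rows=[
    [[36,0,0,40,0,0,0],[36,0,0,58,0,0,0],[36,0,0,58,0,0,0],[0,0,0,58,0,0,0],[0,0,0,58,0,0,0],[0,0,0,58,0,0,0],[0,0,0,58,0,0,0]],
  ],
)

```text
clock: 12.28
position: [542.1, 87.6, 102.7]
ee_rot: [0.937, -0.348, 0.002, -0.002]
contact_force: [1.6, 4.1, 3.5]
gripper_width: 10.8
grasp_force: 60.6
```

Call:
servo_tool(
  rows=[
    [[0,0,0,-3,0,0,0],[0,0,0,-3,0,0,0]],
  ],
)

```text
clock: 12.52
position: [541.7, 87.5, 103.5]
ee_rot: [0.937, -0.349, 0.001, -0.002]
contact_force: [6.6, 4.3, -8.5]
gripper_width: 10.7
grasp_force: 59.0
```

Call:
servo_tool(
  rows=[
    [[0,0,0,-2,0,0,0],[0,0,0,-2,0,0,0.18],[0,0,0,-2,0,0,0.36],[0,0,0,-2,0,0,0.54],[0,0,0,-2,0,0,0.72],[0,0,0,-2,0,0,0.9],[0,0,0,-2,0,0,1.08],[0,0,0,-2,0,0,1.26],[0,0,0,-2,0,0,1.44],[0,0,0,-2,0,0,1.58]],
  ],
)

```text
clock: 13.78
position: [541.0, 87.5, 104.8]
ee_rot: [-0.41, 0.912, 0.001, 0.001]
contact_force: [5.1, 3.8, -10.0]
gripper_width: 10.6
grasp_force: 59.2
```

Run:
```python
from h import *
go((540.4,87,101),-2.283); print(arm.read_state()['wrist_torque'])
```

```text
clk 13.78 pos [541.   87.5 104.8] psi -2.297 j [ 0.46  0.38 -0.35 -0.   -0.84 -1.18] w 10.6 F [  5.1   3.8 -10. ]
shift [0.8 0.2 3.8] tz -0.014
[ 1.38212351 -1.63156469  0.48918759]
```

Call:
servo_tool(
  rows=[
    [[0,0,0,3,0,0,0],[0,0,0,6,0,0,0],[0,0,0,6,0,0,0]],
  ],
)

```text
clock: 14.15
position: [541.4, 87.2, 99.1]
ee_rot: [-0.412, 0.911, 0.0, 0.001]
contact_force: [5.9, 3.7, -8.6]
gripper_width: 10.7
grasp_force: 59.2
```

Call:
servo_tool(
  rows=[
    [[45,0,0,0,0,0,0],[45,0,0,0,0,0,0],[45,0,0,0,0,0,0],[45,0,0,-50,0,0,0],[45,-20,0,-50,0,0,0],[45,-70,0,-50,0,0,0],[45,-70,0,-50,0,0,0],[45,-70,0,-50,0,0,0]],
  ],
)

```text
clock: 15.15
position: [585.9, 138.8, 149.8]
ee_rot: [-0.412, 0.911, 0.0, -0.001]
contact_force: [0.1, 0.4, 0.3]
gripper_width: 44.8
grasp_force: 0.0
```

Run:
```python
from h import *
p=arm.camera_params('wrist'); im=save('wrist','w5.png')
go((475+171*np.cos(.858),11.3+171*np.sin(.858),80),.858-np.pi)
for z in (110,119): print(z,proj(p,(475+100*np.cos(.858),11.3+100*np.sin(.858),z)))
```

```text
clk 15.2 pos [585.8 138.4 150. ] psi -2.292 j [ 0.5   0.41 -0.16 -0.   -1.   -1.22] w 45.1 F [-0.3  0.1  0.4]
shift [-2.5  0.6 70. ] tz -0.009
110 [253.30510153 117.77445171]
119 [253.40666854 118.18891523]
```

View pics/w5.png

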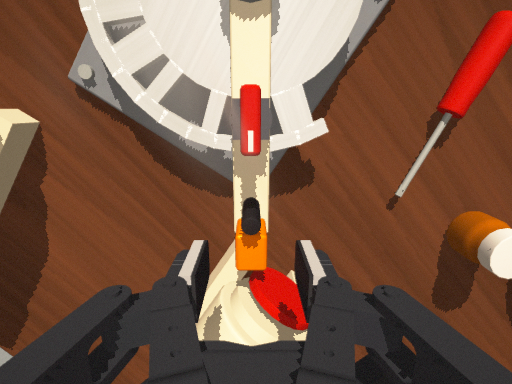

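The bar lies along the arm at (250,120), with the post top at (251,215) between the fingers. I grip the post and feel towards plus.

Call:
servo_tool(
  rows=[
    [[45,-2,0,40,0,0,0],[45,-2,0,70,0,0,0],[45,-2,0,70,0,0,0],[0,-2,0,70,0,0,0],[0,-2,0,70,0,0,0],[0,-2,0,70,0,0,0],[0,-2,0,70,0,0,0],[0,-2,0,70,0,0,0]],
  ],
)

```text
clock: 16.2
position: [589.0, 140.9, 82.3]
ee_rot: [-0.412, 0.911, -0.0, 0.001]
contact_force: [-1.4, -0.6, 6.9]
gripper_width: 11.5
grasp_force: 59.2
```

Call:
servo_tool(
  rows=[
    [[0,0,2.5,0,0,0,-0.015],[0,0,5,0,0,0,-0.03],[0,0.1,7.5,0,0,0,-0.045],[0,0.3,10,0,0,0,-0.06],[0,0.3,10,0,0,0,-0.06]],
  ],
)

```text
clock: 16.82
position: [581.3, 147.2, 82.4]
ee_rot: [-0.44, 0.898, -0.0, 0.002]
contact_force: [-1.2, -0.3, 5.8]
gripper_width: 11.7
grasp_force: 59.1
```

Call:
servo_tool(
  rows=[
    [[0,0,2,0,0,0,-0.012],[0,0,4,0,0,0,-0.024],[0,0.1,6,0,0,0,-0.036],[0,0.2,8,0,0,0,-0.048],[0,0.3,10,0,0,0,-0.06],[0,0.3,10,0,0,0,-0.06]],
  ],
)

```text
clock: 17.58
position: [573.3, 153.1, 82.3]
ee_rot: [-0.466, 0.885, -0.0, 0.002]
contact_force: [-1.2, -0.5, 6.2]
gripper_width: 11.8
grasp_force: 59.1
```

Call:
servo_tool(
  rows=[
    [[0,0,2,0,0,0,-0.012],[0,0,4,0,0,0,-0.024],[0,0.1,6,0,0,0,-0.036],[0,0.2,8,0,0,0,-0.048],[0,0.3,10,0,0,0,-0.06],[0,0.3,10,0,0,0,-0.06]],
  ],
)

```text
clock: 18.32
position: [564.9, 158.5, 82.3]
ee_rot: [-0.493, 0.87, -0.0, 0.002]
contact_force: [-0.7, -0.7, 6.2]
gripper_width: 12.0
grasp_force: 60.7
```

Call:
servo_tool(
  rows=[
    [[0,0,2,0,0,0,-0.012],[0,0,4,0,0,0,-0.024],[0,0.1,6,0,0,0,-0.036],[0,0.2,8,0,0,0,-0.048],[0,0.3,10,0,0,0,-0.06],[0,0.3,10,0,0,0,-0.06]],
  ],
)

```text
clock: 19.08
position: [561.5, 160.7, 82.4]
ee_rot: [-0.518, 0.855, -0.004, 0.005]
contact_force: [17.0, -16.7, -3.6]
gripper_width: 11.7
grasp_force: 60.4
```

Run:
```python
from h import *
from m import blobs,tri
a=save('top','t6.png')[:,:,::-1].copy();b=save('side','s6.png')[:,:,::-1].copy()
go((0,0,0))
ps=arm.camera_params('side')
R=((172,120,70),(6,255,255))
for th in(.858,1.08):
  K=lambda z:(475+100*np.cos(th),11.3+100*np.sin(th),z)
  print(th,[proj(ps,K(z)).round(1) for z in(101,110,114)])
print(blobs(b,*R,(240,190,300,260)),blobs(a,*R,(260,150,320,220)))
```

```text
clk 19.18 pos [561.5 160.7  82.4] psi -2.052 j [ 0.56  0.46 -0.3   0.01 -0.81 -1.05] w 11.5 F [ 17.2 -15.9  -3.9]
shift [402.8 424.1  75.9] tz None
0.858 [array([271.4, 217.9]), array([271.4, 215.3]), array([271.4, 214.2])]
1.08 [array([264. , 215.1]), array([264. , 212.6]), array([264. , 211.4])]
[(np.int32(101), array([294.74257426, 197.21782178])), (np.int32(92), array([264.42391304, 217.02173913]))] [(np.int32(49), array([286.59183673, 187.48979592]))]
```

It locked: 24 N against the motion at 1.046 rad (arm about 0.765), and the knob height reads home. I check by pulling back the other way.

Call:
servo_tool(
  rows=[
    [[0,0,-4,0,0,0,0.024],[0,0,-8,0,0,0,0.048],[0,0,-12,0,0,0,0.06],[0,0,-14,0,0,0,0.07],[0,0,-14,0,0,0,0.07]],
  ],
)

```text
clock: 19.8
position: [568.1, 156.6, 82.3]
ee_rot: [-0.488, 0.873, -0.0, 0.001]
contact_force: [-1.1, -2.5, 8.4]
gripper_width: 11.9
grasp_force: 61.2
```

Call:
servo_tool(
  rows=[
    [[0,0,-2,0,0,0,0.012],[0,0,-4,0,0,0,0.024],[0,0.1,-6,0,0,0,0.036],[0,0.1,-6,0,0,0,0.036]],
  ],
)

```text
clock: 20.3
position: [570.2, 155.1, 82.3]
ee_rot: [-0.472, 0.881, 0.001, -0.001]
contact_force: [-11.9, 6.7, 14.0]
gripper_width: 11.2
grasp_force: 61.9
```

Resisted both ways, so it's captured around 1.016 rad. I relax to the middle, let go, retreat and check the knob height.

Call:
servo_tool(
  rows=[
    [[0,0,4,0,0,0,-0.024],[0,0,7,0,0,0,-0.04],[45,0,7,0,0,0,-0.04],[45,0,7,0,0,0,-0.04],[45,0,7,0,0,0,-0.04],[45,0,7,-50,0,0,-0.04],[45,0,7,-100,0,0,-0.04],[45,0,7,-150,0,0,-0.04],[45,30,-50,-170,0,0,-0.04],[45,60,-110,-170,0,0,-0.04]],
  ],
)

```text
clock: 21.55
position: [627.8, 50.6, 252.9]
ee_rot: [-0.491, 0.871, -0.001, 0.003]
contact_force: [0.7, -0.2, -0.1]
gripper_width: 44.9
grasp_force: 0.0
```

Call:
servo_tool(
  rows=[
    [[45,40,-60,0,0,0,0],[45,40,-120,0,0,0,0],[45,40,-120,0,0,0,0]],
  ],
)

```text
clock: 21.92
position: [709.6, -48.9, 246.9]
ee_rot: [-0.488, 0.873, 0.001, -0.002]
contact_force: [-0.8, 0.3, -0.8]
gripper_width: 44.9
grasp_force: 0.0
```

Run:
```python
from h import *
from m import blobs,tri
a=save('top','t7.png')[:,:,::-1].copy();b=save('side','s7.png')[:,:,::-1].copy()
go((0,0,0))
R=((172,120,70),(6,255,255)); O=((6,150,120),(18,255,255))
for n,C,b1,b2 in(('knob',R,(265,155,320,210),(250,205,300,240)),('pick',O,(240,140,310,190),(245,180,335,240))):
  A=blobs(a,*C,b1);B=blobs(b,*C,b2);print(n,A,B)
  if A and B:
    X=tri(max(A,key=lambda x:x[0])[1],max(B,key=lambda x:x[0])[1]);print(X); d=X[0]-[475,11.3,0];print(np.arctan2(d[1],d[0]),np.hypot(d[0],d[1]))
cv2.imwrite('pics/c7.png',cv2.resize(np.hstack([a[120:240,220:340],b[160:280,200:320]]),(800,400),interpolation=2))
```

```text
clk 22.02 pos [708.1 -46.6 248.3] psi -2.119 j [ 0.16  0.53  0.28 -0.   -1.33 -0.71] w 44.9 F [0.7 0.2 0.1]
shift [329.3 628.  250.1] tz None
knob [(np.int32(51), array([287.35294118, 186.68627451]))] [(np.int32(97), array([265.69072165, 216.94845361]))]
(array([527.37751338,  94.83540097,  98.47954211]), np.float64(2.6451804470256435))
1.0107530817344978 98.59800770275156
pick [(np.int32(92), array([258.14130435, 168.56521739]))] [(np.int32(97), array([282.84536082, 201.5257732 ]))]
(array([582.20655136, 180.29190654,  75.22717094]), np.float64(0.49448856501738636))
1.0054740760636063 200.12873139669918
```

View pics/c7.png

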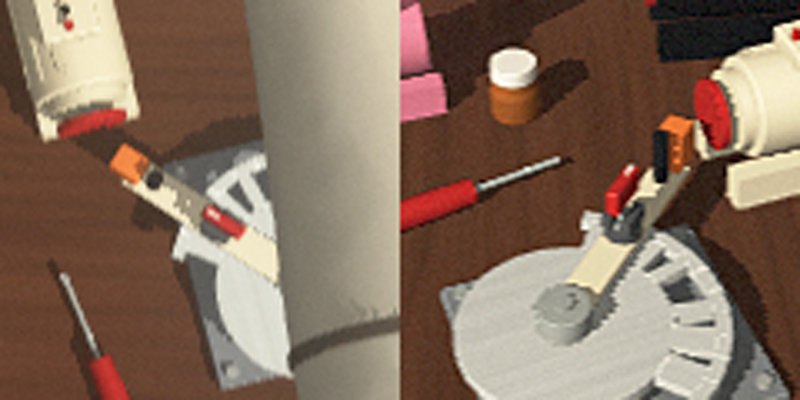

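The picture shows the pickup at (130,160) in front of the red disc, with the bar along the arm. Triangulated knob height (98.5, against 97 at the start) is within noise. To be sure the pin is fully home, I touch the knob top gently with shut fingers; the top should be at 110.

```bash
python3 -c "
from h import *
go((528,96,130))"
```

```text
clk 22.02 pos [708.1 -46.6 248.3] psi -2.119 j [ 0.16  0.53  0.28 -0.   -1.33 -0.71] w 44.9 F [0.7 0.2 0.1]
shift [-27.9 227.8 118.8] tz None
```

Call:
servo_tool(
  rows=[
    [[0,-28,228,40,0,0,0],[0,-28,228,40,0,0,0],[0,-28,228,40,0,0,0],[0,-28,228,60,0,0,0],[0,-28,228,119,0,0,0],[0,-28,228,119,0,0,0],[0,-28,228,119,0,0,0]],
  ],
)

```text
clock: 22.9
position: [529.0, 97.4, 133.3]
ee_rot: [-0.49, 0.871, -0.001, 0.002]
contact_force: [0.7, -0.9, 0.8]
gripper_width: -0.2
grasp_force: 0.0
```

Call:
servo_tool(
  rows=[
    [[0,0,0,6,0,0,0],[0,0,0,12,0,0,0],[0,0,0,16,0,0,0],[0,0,0,16,0,0,0]],
  ],
)

```text
clock: 23.4
position: [527.7, 96.4, 114.8]
ee_rot: [-0.49, 0.872, 0.0, -0.0]
contact_force: [-1.0, -0.1, -0.2]
gripper_width: -0.0
grasp_force: 0.0
```

Call:
servo_tool(
  rows=[
    [[0,0,0,3,0,0,0],[0,0,0,6,0,0,0],[0,0,0,6,0,0,0]],
  ],
)

```text
clock: 23.78
position: [528.3, 96.6, 110.0]
ee_rot: [-0.49, 0.872, -0.0, 0.0]
contact_force: [-1.2, -0.8, 4.8]
gripper_width: 0.3
grasp_force: 2.4
```

Contact is at 110.0 mm, so the pin is fully home. Now I retreat and hand in.

Call:
servo_tool(
  rows=[
    [[0,0,0,-40,0,0,0],[0,0,0,-100,0,0,0],[0,0,0,-120,0,0,0],[0,0,0,-120,0,0,0]],
  ],
)

```text
clock: 24.28
position: [528.6, 97.1, 230.9]
ee_rot: [-0.49, 0.872, -0.0, 0.002]
contact_force: [-0.1, -0.6, -0.1]
gripper_width: -0.1
grasp_force: 0.0
```

```bash
python3 -c "
from bench import arm
s=arm.read_state();print(s['clock'],s['position'],s['contact_force']);print(arm.job_done())"
```

```text
24.275 [528.58273717  97.09203238 230.85660426] [-0.07900478 -0.62782022 -0.14436961]
the job is handed in; nothing more can be done
None
```

The swing arm is locked in the index hole in front of the red disc, with the pin fully home (knob top felt at 110 mm) and the knob turned back and released; while turning the knob out I over-lifted it to its stop at 42 N wrist force, above the 40 N pressing limit if that counts. Handed in at 24.3 s.

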